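# Bed a feed roller in V-blocks against the end stop and clamp it

## Robot

A 6-joint arm with a two-finger parallel gripper is mounted at the origin on the work surface. World frame = base frame: x ahead of the robot, y to its left, z up, the work surface at z = 0. Lengths are in mm, angles in rad, forces in N, time in s.
With the tool pointing down it reaches from about 225 to 725 mm from the base axis. Payload 3.1 kg.
Tool frame: the origin (TCP) lies midway between the tips of the shut fingers; the grasp point (between the pads) lies hold_point_z behind it (hold_point_z is the distance from the TCP to the grasp point, in mm); z points along the fingers, y is the line along which they close (so a half turn about z gives the same grasp; the last joint's range is limited). The gripper opens to 85 mm and grips with 20 to 120 N. Pads are 22 mm wide; open, the fingers measure 114 mm over their backs; the gripper's body (76 mm by 85 mm) begins 54 mm behind the grasp point. The pads swing forward as they close: fully open they stand 13 mm farther back than shut.
Start: joints at [-0.128, 0.048, 0.099, 1.622, 0, 1.443], TCP at [524.993, -0.012, 231.312] pointing down, gripper open.
Joint ranges: [-2.91, 2.91], [-0.99, 1.94], [-1.21, 1.42], [-2.12, 2.29], [-1.49, 1.47], [-3.14, 3.14]. Speed limits (rad/s): [2.79, 2.79, 3.14, 3.14, 3.14, 3.14].

## Interface

Orientations are given as a unit quaternion [w, x, y, z].
In Python, from plant import sense, get_image, job_done, look_for, cut_out, hold_point_z gives the robot as it stands. The module is installed in compiled form; this text tells all that it offers.
- The arm moves only by the tool move_arm, never from a script. Its argument "commands" is one flat list of numbers, 5 for each row, row after row: the shift along the tool's x, y, z in cm, then the turn about the tool's z in rad, then the closure, from -1 (fully open) to 1 (shut). A call has 1 to 5 rows; each row is the pose to reach, as a shift and turn from the pose commanded when the call began, along the tool's axes at that moment; what a row does not reach only later rows make up. A row lasts 1/8 s, in which the tool goes at most 62.5 mm and 10.7 degrees, less where a joint would pass 70% of its speed; a pose out of reach is approached as far as the arm can. A call with a gripper value outside its range is refused whole. The fingers move at their own pace and stop on an object; "force" is the grip in N (left out, the last holds). Time passes only in rows, so rows that repeat a pose let the fingers close. It gives the time, the measured TCP pose, the force, the opening and the grip force at its end, in the units of the state.
- sense(): the state, without advancing time (a new reading comes with each control period).
- get_image(name): name is "scene" or "side" or "wrist"; returns a dict with "color" (480x640x3 uint8, red, green, blue), "fx", "fy", "cx", "cy" (pixels), "extrinsics" (4x4, takes a point from camera to world coordinates). Camera axes: x right, y up, looking along -z (the intrinsics and any distortion apply to the point x, -y, -z); pixel columns grow to the right and rows downward; lengths in mm; the calibration is good to about 2 mm. A picture is of the moment at which its call begins. There is no depth.
- job_done(): hands the job in; it is judged then, once.
Trained networks look in the newest picture that a camera, given by its name, has taken for a name from the list of things; names that differ only in an ending like _2 or _b are one class to them, and where a whole thing is asked for, a point or a joint stands for the part that bears it (a point fixed in the world has none). Each returns a list of dicts, best first, with "confidence" (0 to 1); they miss things now and then, are a little off and sometimes report something else, mostly with a low value. They report only what shows in the picture. A call takes as long as a camera call. They do not tell look-alikes from the thing itself.
- look_for(target, camera): "xyz" ([x, y, z] in mm, in world coordinates, good to about 4 mm: the middle of the surface that is visible of it).
- cut_out(target, camera): "pixels" (480x640 bool, what is visible of it).
The state is a dict: "time_s": time; "joints": joint angles; "qd": joint speeds; "tau": joint torques, N m; "tool_pos": TCP position; "tool_rot": TCP orientation; "force": force on the tool from outside, world axes, zero at the start; "torque": the same for the moment, N m; "gripper_width": finger opening in mm; "grasp_force": force on a finger pad.
Only numpy, scipy, OpenCV 4.12 (cv2) and the standard library are available. Lean on these libraries where they do the work, as an engineer would, in place of code of your own. Each camera call takes 0.05 s, during which the arm holds its last target. There are 200 camera calls.

## Task

Take the feed roller from its wooden stand and lower it gently into the pair of steel V-blocks on the jig, a little short of the end stop, pressing it lightly down on both V's before you let it go so that it beds and centres itself. Then slide it along the V's until its shaft end bears lightly but definitely against the tip of the stop screw, without pushing the screw out of its setting, and finally swing the hinged hold-down arm over and press it down on the shaft so that it stays clamped there. Force nothing, and leave the bearing, the offcut and the wrench beside the work where they are.

Things in the scene. Friction and masses are not known exactly. Their poses are not given: they have to be found in the camera images.
- roller: Feed roller, 0.45 to 0.7 kg: black rubber drum 44 mm in diameter, 80 mm long, in the middle of a steel shaft 24 mm in diameter, 200 mm long overall (60 mm bare at each end). Both ends alike. Origin at its middle, on its axis; y along the shaft. Starts lying level in the wooden stand, axis 50 mm above the bench, the drum free between the stand's blocks.
- stand: Fixed wooden roller stand: base board 90 x 190 x 12 mm with two notched blocks 20 mm thick, 60 mm wide and 53 mm high, centred 74 mm either side of the middle along its y axis. Origin at the centre of its underside. The roller lies in the notches along the stand's y axis.
- jig: Clamping jig, fixed to the bench: aluminium base plate 100 mm (x) by 330 mm (y) by 12 mm. Origin at the centre of its underside. Its y axis is the line of the V's, from the hold-down arm's grey post at the -y end to the end stop at the +y end. All parts of the jig turn with it. Sliding the loose roller along the V's takes some 3 to 7 N.
- vblocks: Pair of steel 90 degree V-blocks on the jig; origin and axes as the jig's. Each 60 mm wide (x), 24 mm thick (y), 63 mm high, at y = -74 and +74 mm; V's open upward, mouth 40 mm wide, rigid. A bedded roller's axis is at x = 0, 60 mm above the bench. 124 mm free between the blocks for drum and fingers. Lower the roller with its middle at about y = -10 mm, clear of the stop. Press with under 20 N.
- stop: End stop of the jig; origin and axes as the jig's. Plate 44 mm wide, 78 mm high at y = 130 to 142 mm, with a 12 mm stop screw through it at height 60 mm, tip towards -y. The tip is set anywhere from y = 100 to 116 mm, not measured: the roller's middle is then at 0 to 16 mm. It is only lightly locked: over about 14 N shifts it and spoils the setting. Find it by feel.
- clamp (a joint): Angle (rad) of the jig's hinged hold-down arm: 0 = level with its pad on a bedded roller's shaft; grows as it swings up and away; starts at 1.5 to 1.8, about upright. Stiff hinge (0.22 N m): it stays where it is left. Close it by pushing its outer side (away from the V's) over towards the roller and then down, some 70 mm from the hinge; then press down on it with 8 to 20 N.
- clamp_hinge (a point): Middle of the hold-down arm's hinge, 84 mm above the bench at the jig's x = 0, y = -138 mm; the hinge axis is the jig's x. The arm is a steel bar 26 mm wide, 10 mm thick, centred on the hinge axis, reaching 86 mm from it; its round black pad, 60 mm from the hinge, comes down on the shaft over the -y V-block.
- clamp_end (a point): Middle of the free end of the hold-down arm, 86 mm from its hinge.
- bearing: Loose steel ball bearing ring, 42 mm in diameter, 12 mm high, lying beside the jig. Leave alone.
- offcut: Loose aluminium round offcut standing up, 32 mm in diameter, 55 mm high, beside the jig. Leave alone.
- wrench: Loose wrench, 170 mm long, lying beside the stand. Leave alone.
There are look-alikes about, which are no part of the job. What is meant by the roller is not blue or orange, and is the larger of those in its own colour.

How it is judged:
By the outcome, as a careful person would: the job done as asked, in the order asked, and still so for the second after the job is handed in, with the robot touching nothing.
It also fails if it takes over 72 s, if anything falls off the work surface, if the arm or the gripper's body presses on something with over 40 N, if the wrist force passes 120 N, or if a joint passes its speed limit or range.

## Working session

There is one attempt and no reset: what is moved stays moved. The work goes in short steps, Python scripts to look and compute and a tool call to move; the robot and the scene stay as the last step left them, time stands still between calls to the robot, and variables do not carry over. Pictures are saved under pics/ and viewed, at most 10 in all, crops included, and the job is handed in when it is done.

Besides the shell and the picture viewer there is one more tool, called after "Emit:" as name(argument=value, ...), one argument or row to a line, values as JSON. move_arm: Moves the arm, as the interface text tells. Its arguments: {"type":"object","properties":{"commands":{"type":"array","items":{"type":"number"}},"force":{"type":"number"}},"required":["commands"]}

```bash
mkdir -p pics
cat > h.py <<'E'
import numpy as np, cv2
from plant import *
def ray(im,u,v,z):
    # world point on plane z
    E=np.array(im["extrinsics"]); d=E[:3,:3]@np.array([(u-im["cx"])/im["fx"],-(v-im["cy"])/im["fy"],-1.]); o=E[:3,3]
    return o+d*(z-o[2])/d[2]
def save(im,n): cv2.imwrite("pics/"+n+".png",im["color"][:,:,::-1])
E
python3 - <<'E'
from h import *
s=sense(); print({k:np.round(v,3) for k,v in s.items()}, hold_point_z)
for c in ["scene","side"]:
    im=get_image(c); save(im,c+"0"); print(c,np.round(im["extrinsics"],2).tolist(),im["fx"],im["cx"],im["cy"],[k for k in im])
    for t in ["roller","stand","jig","vblocks","stop","clamp","bearing","offcut","wrench"]:
        print(t,[(np.round(r["xyz"]).tolist(),round(r["confidence"],2)) for r in look_for(t,c)][:4])
E
```

```text
{'time_s': np.float64(0.0), 'joints': array([-0.128,  0.049,  0.098,  1.622,  0.   ,  1.443]), 'qd': array([-0.001, -0.001,  0.   ,  0.   , -0.001,  0.   ]), 'tau': array([ 0.0000e+00, -3.3878e+01,  3.2002e+01,  2.0000e-02, -0.0000e+00,
        0.0000e+00]), 'tool_pos': array([5.24371e+02, 9.10000e-02, 2.30092e+02]), 'tool_rot': array([-0.001,  0.707,  0.707, -0.001]), 'force': array([-0.24 , -0.034, -0.666]), 'torque': array([-0.043, -0.004,  0.011]), 'grasp_force': np.float64(0.0), 'gripper_width': np.float64(85.399)} 18.700000000000003
scene [[0.45, -0.57, 0.69, 973.59], [0.9, 0.28, -0.35, -269.37], [0.01, 0.77, 0.64, 561.23], [0.0, 0.0, 0.0, 1.0]] 434.44568189934256 322.3158125037285 232.4844826707704 ['color', 'fx', 'fy', 'cx', 'cy', 'extrinsics']
roller [([219.0, 319.0, 22.0], 0.82), ([332.0, 160.0, 21.0], 0.72), ([548.0, 274.0, 60.0], 0.7), ([311.0, -201.0, 30.0], 0.62)]
stand [([552.0, 268.0, 8.0], 0.62), ([454.0, -154.0, 38.0], 0.16)]
jig [([555.0, -226.0, 16.0], 0.84)]
vblocks [([558.0, -250.0, 56.0], 0.76)]
stop [([574.0, -62.0, 65.0], 0.93)]
clamp [([543.0, -335.0, 138.0]
[... 169 characters left out ...]
.18, -0.15, 268.53], [-0.23, -0.68, 0.69, 685.91], [0.02, 0.71, 0.7, 781.59], [0.0, 0.0, 0.0, 1.0]] 544.8660113723422 307.68606893817554 241.76642452560927 ['color', 'fx', 'fy', 'cx', 'cy', 'extrinsics']
roller [([193.0, 320.0, 30.0], 0.95), ([322.0, 173.0, 27.0], 0.85), ([283.0, -169.0, 37.0], 0.78), ([544.0, -126.0, 48.0], 0.54)]
stand [([517.0, 316.0, 13.0], 0.78)]
jig [([540.0, -182.0, 16.0], 0.78)]
vblocks [([542.0, -125.0, 48.0], 0.63)]
stop [([563.0, -51.0, 66.0], 0.96), ([540.0, -183.0, 13.0], 0.61)]
clamp [([529.0, -331.0, 133.0], 0.97)]
bearing [([651.0, -160.0, 13.0], 0.73)]
offcut [([439.0, -141.0, 36.0], 0.57)]
wrench [([527.0, 210.0, 7.0], 0.76), ([526.0, -332.0, 138.0], 0.57)]
```

View pics/scene0.png

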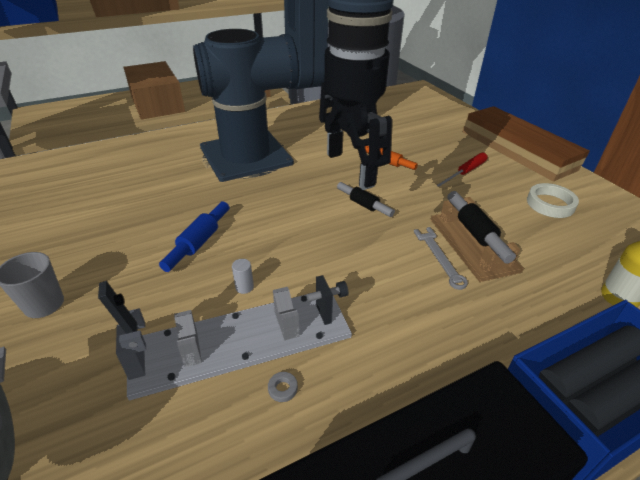

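View pics/side0.png

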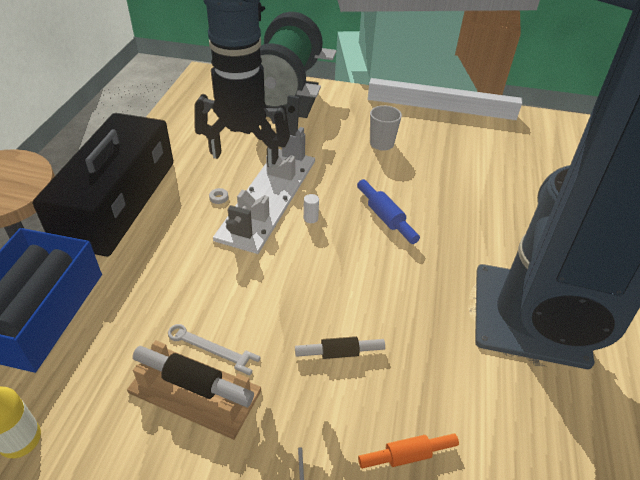

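The roller lies in the stand: in scene its shaft runs (451,197)–(512,258), in side (135,353)–(249,395). The jig runs (127,390)–(350,330) in scene. Its arm is upright at the left end and the stop is at the right. The small black roller at scene (365,200) and the blue and orange ones are look-alikes.

Run:
```python
from h import *
for c in ["scene","side"]:
    im=get_image(c); g=im["color"].astype(int)
    for t in ["roller","jig","stop","clamp","stand","vblocks"]:
        for r in cut_out(t,c):
            if r["confidence"]<.5: continue
            m=r["pixels"]; ys,xs=np.nonzero(m); z={"roller":50,"jig":12,"stand":12}.get(t,60)
            P=np.array([ray(im,u,v,z)[:2] for u,v in zip(xs,ys)],np.float32)
            (cx,cy),(w,h),a=cv2.minAreaRect(P)
            p=np.linalg.svd(P-P.mean(0),full_matrices=False)[2][0]
            print(c,t,round(r["confidence"],2),"px",int(xs.mean()),int(ys.mean()),"rect",np.round([cx,cy,w,h,a],1),"mean",P.mean(0).round(1),"axis",round(np.degrees(np.arctan2(p[1],p[0]))%180,1))
    L={"scene":[("rA",451,197,50),("rB",512,258,50),("j1",128,397,0),("j2",350,331,0),("j3",339,302,12)],
       "side":[("rA",135,353,50),("rB",249,395,50),("j1",215,238,12),("j2",258,247,12),("j3",314,157,12)]}[c]
    for n,u,v,z in L: print(c,n,ray(im,u,v,z).round(1))
    big=cv2.resize(im["color"][230:410,90:370] if c=="scene" else im["color"][90:260,190:340],None,fx=2.8 if c=="scene" else 3.4,fy=2.8 if c=="scene" else 3.4,interpolation=cv2.INTER_CUBIC)
    cv2.imwrite(f"pics/jig_{c}.png",big[:,:,::-1])
```

```text
scene roller 0.81 px 365 198 rect [358.8 139.3 150.1  48.2  16.4] mean [363.  139.4] axis 16.6
scene roller 0.77 px 194 236 rect [ 323.2 -196.6   56.4  207.8   42.5] mean [ 328.8 -201.6] axis 133.6
scene roller 0.7 px 481 226 rect [525.9 292.2  63.8 222.7  81.1] mean [534.4 290.9] axis 167.6
scene roller 0.66 px 400 160 rect [241.2 283.9 149.3  52.7  13.8] mean [265.8 291.9] axis 19.5
scene jig 0.71 px 481 226 rect [492.8 334.1  64.  236.9  81.2] mean [501.7 332.7] axis 167.8
scene jig 0.58 px 222 337 rect [ 522.2 -224.3  429.3  225.4   66.1] mean [ 538.8 -214.5] axis 74.4
scene stop 0.85 px 326 296 rect [576.3 -59.9  58.8  89.2  42.3] mean [573.6 -56.1] axis 144.8
scene clamp 0.84 px 117 307 rect [ 465.7 -344.   147.3   28.    15.9] mean [ 457.7 -347. ] axis 14.7
scene vblocks 0.64 px 233 326 rect [ 565.4 -195.2  174.    98.8   82.8] mean [ 567.2 -200.4] axis 82.2
scene rA [433.9 302.5  50. ]
scene rB [627.1 278.1  50. ]
scene j1 [ 571.6 -362.2    0. ]
scene j2 [607.8 -30.7   0. ]
scene j3 [555.6 -23.2  12. ]
side roller 0.86 px 339 346 rect [318.  184.6 143.8  36.4  21.1] mean [317
[... 239 characters left out ...]
375 rect [528.5 288.6  49.5 208.5  79. ] mean [526.1 289.6] axis 169.5
side jig 0.61 px 267 191 rect [ 546.8 -317.4  600.4  139.5   89.5] mean [ 550.8 -214.3] axis 88.7
side stop 0.88 px 239 221 rect [563.  -47.   48.2  96.7  17.4] mean [561.6 -46.8] axis 117.1
side clamp 0.66 px 292 113 rect [ 556.8 -448.7   28.1  172.9   14.8] mean [ 558.4 -452.6] axis 104.6
side stand 0.9 px 191 398 rect [533.  287.5 100.8 206.1  80.1] mean [525.9 306. ] axis 171.0
side vblocks 0.74 px 266 188 rect [ 542.  -173.1  219.5   82.2   82.4] mean [ 537.4 -158.5] axis 81.0
side rA [627.5 273.8  50. ]
side rB [432.3 300.6  50. ]
side j1 [612.4 -36.1  12. ]
side j2 [521.5 -33.2  12. ]
side j3 [ 480.4 -354.2   12. ]
```

View pics/jig_scene.png

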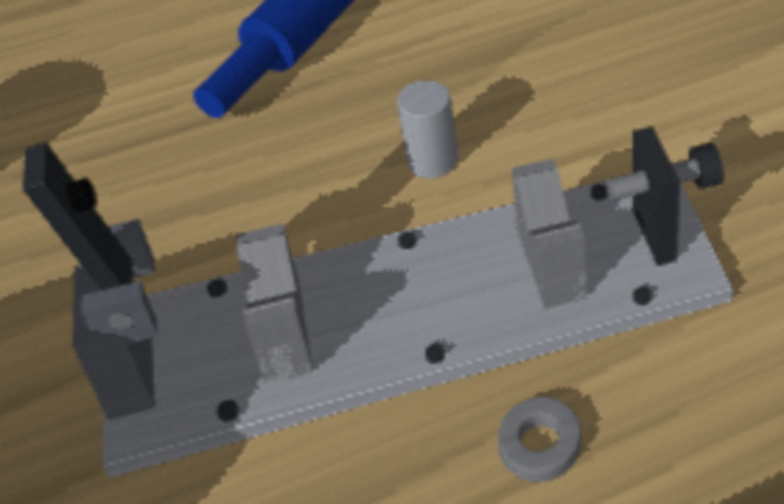

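The crop shows the jig plate, the V-blocks, the upright hold-down arm with its pad towards the V's, and the stop screw tip just beyond the +y V-block. The roller's centre is at about (530,288) with its axis at 172.6°. The jig's centre is at about (540,-191) with its y axis at about 84°. Next is a wrist look above the jig.

Emit:
move_arm(
  commands=[-6,0.5,-4,0,-1,-12,1,-8,0,-1,-18,1.5,-12,0.1,-1,-19,1.5,-14,0.1,-1,-19,1.5,-14,0.1,-1],
)

```text
time_s: 2.33
tool_pos: [540.9, -193.1, 373.9]
tool_rot: [0.003, 0.743, 0.669, 0.001]
force: [0.3, 0.4, 0.0]
gripper_width: 85.4
grasp_force: 0.0
```

Run:
```python
from h import *
s=sense(); print({k:np.round(s[k],3) for k in ["time_s","tool_pos","tool_rot","joints","force"]})
im=get_image("wrist"); save(im,"w1"); print(np.round(im["extrinsics"],3).tolist(),im["fx"],im["cx"],im["cy"])
```

```text
{'time_s': np.float64(2.325), 'tool_pos': array([ 540.875, -193.081,  373.931]), 'tool_rot': array([0.003, 0.743, 0.669, 0.001]), 'joints': array([-0.459,  0.28 ,  0.655,  1.94 , -0.   ,  1.215]), 'force': array([0.341, 0.355, 0.005])}
[[0.995, 0.102, 0.023, 547.077], [-0.104, 0.959, 0.263, -127.528], [0.005, -0.263, 0.965, 516.118], [0.0, 0.0, 0.0, 1.0]] 382.94138289841266 318.8290923636534 227.7610686669143
```

View pics/w1.png

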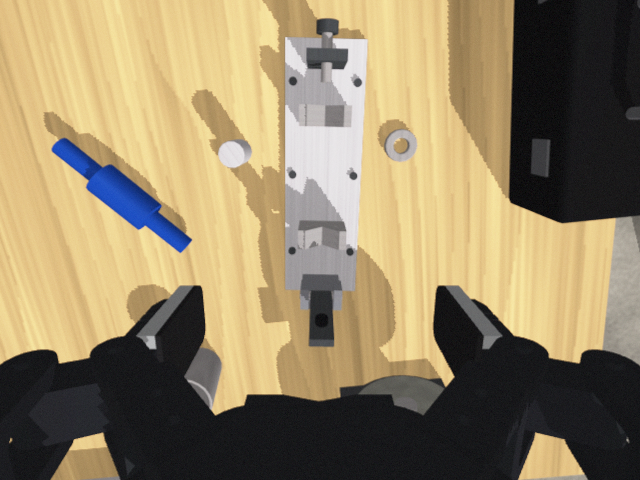

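The wrist picture shows the plate corners at (286,38), (367,40), (286,290) and (355,291). The stop screw is at (327,70), the upright arm at (321,310), and the V-blocks at (325,115) and (322,236).

```bash
cp pics/w1.png pics/w1c.png
python3 - <<'E'
from h import *
im=get_image("wrist")
g=cv2.cvtColor(im["color"],cv2.COLOR_RGB2HSV)
# plate: low-saturation edges per row
L=[];R=[]
for v in list(range(45,275,5)):
    m=(g[v,:,1]<45)&(g[v,:,2]>60); xs=np.nonzero(m[270:385])[0]+270
    if len(xs)>20: L.append(ray(im,xs[0],v,12)[:2]);R.append(ray(im,xs[-1]+1,v,12)[:2])
for n,P in (("L",L),("R",R)):
    P=np.array(P); vx,vy,x0,y0=cv2.fitLine(P.astype(np.float32),cv2.DIST_HUBER,0,1,.01).ravel()
    s=(-191-y0)/vy; print(n,len(P),round(x0+s*vx,1),round(np.degrees(np.arctan2(vy,vx))%180,2))
for n,u,v,z in [("TL",286,38,12),("TR",367,40,12),("BL",286,290,12),("BR",355,291,12),("screwtip",327,81,60),("head",327,26,60),("plate",327,48,78),("V+ L",300,104,63),("V+ R",349,105,63),("V- L",298,222,63),("V- R",345,222,63)]:
    print(n,ray(im,u,v,z).round(1))
big=cv2.resize(im["color"][10:350,250:400],None,fx=1.76,fy=1.76,interpolation=cv2.INTER_CUBIC)
for c in ["wrist"]:
  for t in ["clamp_end","clamp_hinge","stop","vblocks","jig"]:
    print(t,[(np.round(r["xyz"]).tolist(),round(r["confidence"],2)) for r in look_for(t,c)][:2])
E
```

```text
L 46 498.1 82.82
R 46 598.6 82.67
TL [519.2 -23.2  12. ]
TR [615.7 -35.3  12. ]
BL [ 478.3 -348.1   12. ]
BR [ 575.8 -359.8   12. ]
screwtip [561.9 -81.1  60. ]
head [567.3 -25.8  60. ]
plate [564.4 -50.6  78. ]
V+ L [ 529.2 -102.5   63. ]
V+ R [ 583.9 -109.2   63. ]
V- L [ 511.  -238.1   63. ]
V- R [ 567.9 -244.    63. ]
clamp_end [([530.0, -333.0, 148.0], 0.97)]
clamp_hinge [([547.0, -178.0, 12.0], 0.85), ([545.0, -254.0, 54.0], 0.46)]
stop [([565.0, -58.0, 70.0], 0.93)]
vblocks [([548.0, -252.0, 54.0], 0.85)]
jig [([542.0, -183.0, 11.0], 0.63), ([567.0, -59.0, 72.0], 0.53)]
```

Emit:
move_arm(
  commands=[6,-0.8,0,-0.18,-1,12,-1.6,0,-0.36,-1,18,-2.4,0,-0.54,-1,24,-3.2,0,-0.72,-1,30,-4,0,-0.9,-1],
)

```text
time_s: 3.3
tool_pos: [529.1, 115.1, 370.8]
tool_rot: [-0.0, 0.373, 0.928, -0.0]
force: [-0.3, 1.4, 0.7]
gripper_width: 85.5
grasp_force: 0.0
```

```bash
cat >> h.py <<'E'
from scipy.spatial.transform import Rotation as Rn
def rel(tx,ty,tz,yaw=None):
    s=sense(); q=s["tool_rot"]; R=Rn.from_quat([q[1],q[2],q[3],q[0]]); d=R.inv().apply(np.array([tx,ty,tz])-s["tool_pos"])/10
    y=np.degrees(np.arctan2(*R.as_matrix()[[1,0],0])); 
    print("t",round(float(s["time_s"]),2),"pos",np.round(s["tool_pos"],1),"yaw",round(y,2),"F",np.round(s["force"],1),"w",round(float(s["gripper_width"]),1),"REL cm",d.round(2),"turn",None if yaw is None else round(-np.radians((yaw-y+180)%360-180),3))
E
python3 -c "
from h import *
rel(530,288,180,172.6)"
```

```text
t 3.3 pos [529.1 115.1 370.8] yaw 136.24 F [-0.3  1.4  0.7] w 85.5 REL cm [11.89 12.56 19.08] turn -0.635
```

Emit:
move_arm(
  commands=[3,3.1,4,-0.16,-1,6,6.2,8,-0.32,-1,9,9.4,12,-0.48,-1,11.9,12.5,15,-0.635,-1,11.9,12.5,15,-0.635,-1],
)

```text
time_s: 3.92
tool_pos: [528.2, 287.4, 216.2]
tool_rot: [-0.004, 0.065, 0.998, -0.002]
force: [0.1, 0.1, 0.4]
gripper_width: 85.3
grasp_force: 0.0
```

Run:
```python
from h import *
rel(530,288,50,172.6)
im=get_image("wrist"); save(im,"w2")
print(np.round(im["extrinsics"],3).tolist())
for t in ["roller","stand"]:
    for r in look_for(t,"wrist")[:2]: print(t,np.round(r["xyz"]),round(r["confidence"],2))
for r in cut_out("roller","wrist")[:1]:
    ys,xs=np.nonzero(r["pixels"]); P=np.array([ray(im,u,v,55)[:2] for u,v in zip(xs,ys)],np.float32)
    print(cv2.minAreaRect(P),r["confidence"],xs.mean(),ys.mean())
```

```text
t 3.92 pos [528.2 287.4 216.2] yaw 172.53 F [0.1 0.1 0.4] w 85.3 REL cm [-0.3   0.14 16.61] turn -0.001
[[0.131, -0.959, -0.25, 464.263], [0.991, 0.125, 0.037, 296.068], [-0.005, -0.253, 0.968, 359.003], [0.0, 0.0, 0.0, 1.0]]
roller [369. 178.  21.] 0.7
roller [517. 292.  64.] 0.57
stand [517. 291.  10.] 0.97
((376.70123291015625, 192.37313842773438), (51.679542541503906, 22.887104034423828), 28.738697052001953) 0.97 162.89165628891655 25.876089663760897
```

View pics/w2.png

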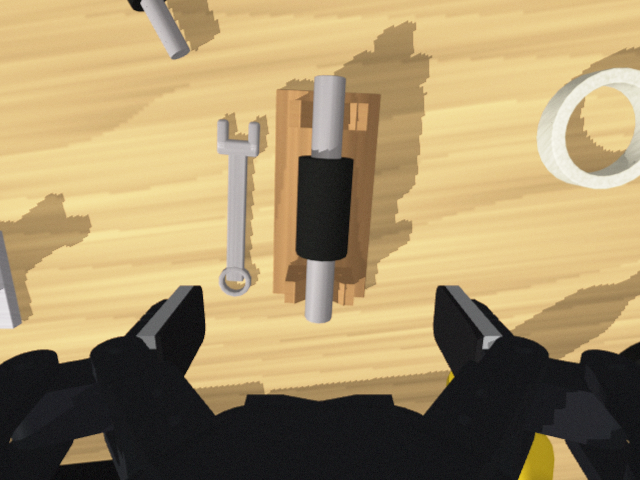

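The wrist view shows the roller. Its shaft ends are at (330,78) and (318,320), and the drum spans (300..353,158) to (297..348,256), seated in the stand. The wrench at (237,200) is clear of the fingers.

Run:
```python
from h import *
im=get_image("wrist")
for n,u,v,z in [("far",330,76,55),("near",318,321,50),("dfar",326.5,158,68),("dnear",322.5,257,68),("dmid_side",324.5,207,50)]: print(n,ray(im,u,v,z).round(1))
A,B=ray(im,330,76,55),ray(im,318,321,50); print("ang",np.degrees(np.arctan2(*(A-B)[[1,0]])))
rel(530,288,28,173)
```

```text
far [433.3 306.3  55. ]
near [638.7 268.6  50. ]
dfar [492.6 295.5  68. ]
dnear [571.6 281.7  68. ]
dmid_side [534.2 288.6  50. ]
ang 169.59355248040666
t 4.17 pos [532.5 284.4 223.1] yaw 172.13 F [-0.1  0.  -0.2] w 85.3 REL cm [ 0.34  0.3  19.5 ] turn -0.015
```

Run:
```python
from h import *
im=get_image("wrist"); save(im,"w2b"); print(np.round(im["extrinsics"],3).tolist())
g=cv2.cvtColor(im["color"],cv2.COLOR_RGB2GRAY)
m=((g<45)*255).astype(np.uint8); m[285:]=0; m[:100]=0; m[:,:260]=0; m[:,400:]=0
n,l,st,c=cv2.connectedComponentsWithStats(m); i=1+st[1:,4].argmax(); print(st[i],c[i])
for v in range(st[i][1]+6,st[i][1]+st[i][3]-5,15):
    xs=np.nonzero(l[v]==i)[0]; print(v,xs[0],xs[-1],ray(im,(xs[0]+xs[-1]+1)/2,v,60).round(1))
t,b=st[i][1],st[i][1]+st[i][3]
print("drum ends top",ray(im,c[i][0],t,66).round(1),ray(im,c[i][0],b,66).round(1), ray(im,c[i][0],b,40).round(1))
rel(530,288,28,172)
```

```text
[[0.138, -0.956, -0.26, 467.016], [0.991, 0.133, 0.036, 293.028], [0.0, -0.263, 0.965, 365.221], [0.0, 0.0, 0.0, 1.0]]
[ 299  148   56  102 5111] [325.49794561 197.77832127]
154 301 353 [490.8 296.7  60. ]
169 301 353 [502.4 295.1  60. ]
184 301 352 [514.2 293.2  60. ]
199 300 351 [526.2 290.7  60. ]
214 300 350 [538.5 288.7  60. ]
229 299 349 [551.  286.2  60. ]
244 301 347 [563.9 284.4  60. ]
drum ends top [485.7 295.7  66. ] [567.3 284.7  66. ] [576. 284.  40.]
t 4.22 pos [532.6 284.3 223.1] yaw 172.12 F [-0.3  0.8  0.5] w 85.2 REL cm [ 0.36  0.3  19.51] turn 0.002
```

Emit:
move_arm(
  commands=[0.5,0.45,5,0.02,-1,0.5,0.45,10,0.02,-1,0.5,0.45,15,0.02,-1,0.5,0.45,18,0.02,-1,0.5,0.45,19.5,0.02,-1],
  force=40,
)

```text
time_s: 4.85
tool_pos: [527.0, 289.0, 25.0]
tool_rot: [-0.001, 0.079, 0.997, -0.0]
force: [-0.5, -0.2, 0.5]
gripper_width: 85.6
grasp_force: 0.0
```

Emit:
move_arm(
  commands=[0,0,0,0,-1,0,0,0,0,0,0,0,0,0,1,0,0,0,0,1,0,0,0,0,1],
  force=40,
)

```text
time_s: 5.48
tool_pos: [528.8, 290.6, 28.5]
tool_rot: [0.002, 0.078, 0.997, 0.001]
force: [0.2, -0.8, 6.6]
gripper_width: 43.0
grasp_force: 40.4
```

Emit:
move_arm(
  commands=[0,0,-1,0,1,0,0,-5,0,1,0,0,-10,0,1,0,0,-15,0,1,0,0,-16,0,1],
  force=50,
)

```text
time_s: 6.1
tool_pos: [529.2, 291.1, 190.1]
tool_rot: [0.003, 0.078, 0.997, 0.002]
force: [0.3, 1.1, -6.2]
gripper_width: 42.6
grasp_force: 52.4
```

Run:
```python
from h import *
rel(546,-201.4,190,82.75)
im=get_image("wrist"); save(im,"w3")
s=sense();print(s["force"],s["torque"],s["grasp_force"])
```

```text
t 6.1 pos [529.2 291.1 190.1] yaw 171.09 F [ 0.3  1.1 -6.2] w 42.6 REL cm [ -9.28 -48.4   -0.11] turn 1.542
[-0.2103014   0.94292696 -4.46394602] [ 0.00106742 -0.0238144  -0.04282153] 52.424025535583496
```

View pics/w3.png

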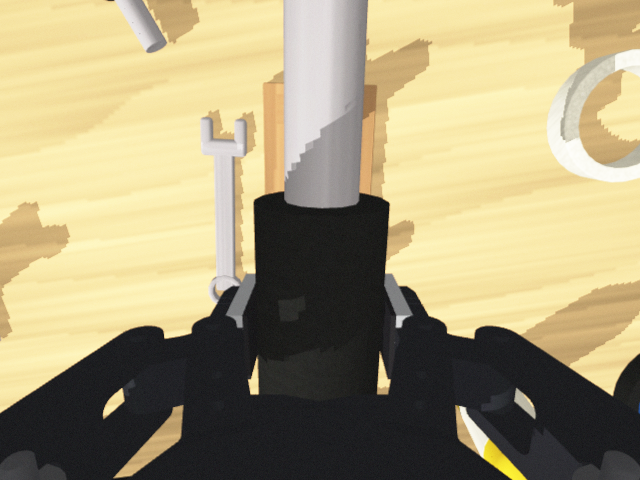

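The roller is held level in the fingers, with the drum's far rim at about (320,193) and the shaft straight ahead. I'll work out the middle's offset from the TCP along the tool x.

Run:
```python
from h import *
im=get_image("wrist"); s=sense(); q=s["tool_rot"]; R=Rn.from_quat([q[1],q[2],q[3],q[0]])
g=cv2.cvtColor(im["color"],cv2.COLOR_RGB2GRAY)
print("col320 edge",[int(x) for x in g[185:210:2,320]])
for u,v,dz in [(256,197,21.5),(389,197,21.5),(320,193,43.5),(320,207,33.5),(285,120,21.5),(366,120,21.5)]:
    z=s["tool_pos"][2]+dz; print(u,v,R.inv().apply(ray(im,u,v,z)-s["tool_pos"]).round(1))
print(s["tool_pos"])
```

```text
col320 edge [157, 158, 156, 158, 159, 156, 155, 160, 156, 159, 156, 134, 25]
256 197 [ 42.  -20.4 -21.5]
389 197 [ 42.   23.  -21.5]
320 193 [ 47.2   0.4 -43.5]
320 207 [ 41.2   0.5 -33.5]
285 120 [ 66.2 -10.3 -21.5]
366 120 [ 66.2  14.8 -21.5]
[527.74336313 290.37745838 186.23228471]
```

Emit:
move_arm(
  commands=[-1,-6,0,0.17,1,-2,-12,0,0.34,1,-3,-18,0,0.51,1,-4,-24,0,0.68,1,-5,-30,0,0.85,1],
)

```text
time_s: 6.82
tool_pos: [528.0, -15.4, 181.7]
tool_rot: [-0.003, 0.484, 0.875, -0.001]
force: [0.8, -0.3, -5.0]
gripper_width: 42.8
grasp_force: 52.7
```

```bash
python3 -c "
from h import *
rel(546,-201.4,190,82.75)"
```

```text
t 6.83 pos [528.  -15.4 181.7] yaw 122.07 F [ 0.8 -0.3 -5. ] w 42.8 REL cm [-16.72  -8.35  -0.86] turn 0.686
```

Emit:
move_arm(
  commands=[-4,-2,0,0.17,1,-8.5,-4.2,0,0.34,1,-13,-6.4,0,0.51,1,-16.8,-8.3,0,0.685,1,-16.8,-8.3,0,0.685,1],
)

```text
time_s: 7.45
tool_pos: [548.1, -202.8, 181.1]
tool_rot: [-0.003, 0.75, 0.662, -0.002]
force: [0.4, 1.5, -6.2]
gripper_width: 42.9
grasp_force: 52.9
```

Run:
```python
from h import *
rel(545.8,-202.4,60-21.5,82.75)
im=get_image("wrist"); save(im,"w4")
rel(545.8,-202.4,60-21.5,82.75)
```

```text
t 7.45 pos [ 548.1 -202.8  181.1] yaw 82.84 F [ 0.4  1.5 -6.2] w 42.9 REL cm [-1.000e-02 -1.300e-01  1.426e+01] turn 0.002
t 7.5 pos [ 548.1 -200.7  181.5] yaw 83.01 F [-0.6  1.4 -6. ] w 42.6 REL cm [-0.24 -0.1  14.3 ] turn 0.005
```

View pics/w4.png

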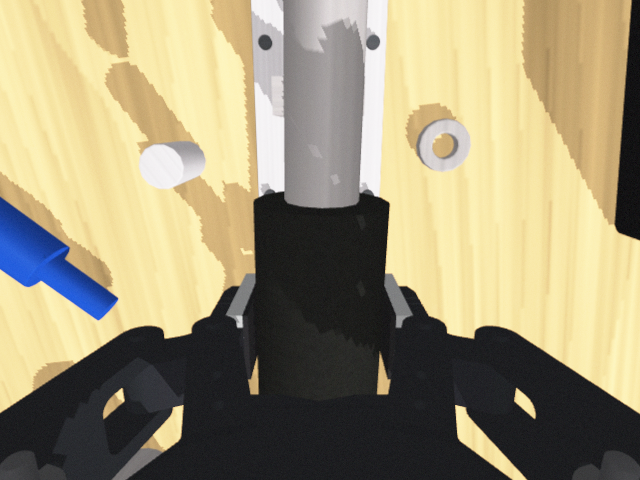

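The roller is over the jig, aligned with the plate (shaft centred at column 324, plate at 320). The offcut and the bearing are clear on either side. Lowering in stages.

Emit:
move_arm(
  commands=[-0.2,-0.2,4,0,1,-0.2,-0.2,8,0,1,-0.2,-0.2,11,0,1,-0.2,-0.2,12,0,1,-0.2,-0.2,12.5,0,1],
)

```text
time_s: 8.12
tool_pos: [547.3, -200.8, 60.1]
tool_rot: [-0.001, 0.748, 0.664, -0.0]
force: [0.9, 0.2, -5.2]
gripper_width: 42.9
grasp_force: 52.7
```

Emit:
move_arm(
  commands=[0,0,0.2,0,1,0,0,0.4,0,1,0,0,0.6,0,1,0,0,0.8,0,1,0,0,1.0,0,1],
)

```text
time_s: 8.75
tool_pos: [548.1, -202.1, 51.4]
tool_rot: [0.0, 0.748, 0.663, 0.0]
force: [-0.9, -1.1, -6.2]
gripper_width: 42.8
grasp_force: 52.7
```

```bash
python3 -c "
from h import *
rel(545.8,-202.4,38.5,82.75);print(sense()['torque'])"
```

```text
t 8.75 pos [ 548.1 -202.1   51.4] yaw 83.12 F [-0.9 -1.1 -6.2] w 42.8 REL cm [-0.06 -0.22  1.29] turn 0.006
[-0.0048651  -0.01959571  0.00488822]
```

Emit:
move_arm(
  commands=[0,-0.1,0.2,0,1,0,-0.1,0.4,0,1,0,-0.1,0.6,0,1,0,-0.1,0.8,0,1,0,-0.1,0.8,0,1],
)

```text
time_s: 9.38
tool_pos: [546.8, -201.8, 43.0]
tool_rot: [-0.0, 0.748, 0.663, -0.0]
force: [0.3, 0.5, -6.1]
gripper_width: 42.8
grasp_force: 52.7
```

Emit:
move_arm(
  commands=[0,0,0.1,0,1,0,0,0.2,0,1,0,0,0.2,0,1],
)

```text
time_s: 9.75
tool_pos: [546.9, -201.8, 41.2]
tool_rot: [-0.0, 0.748, 0.663, -0.0]
force: [-0.3, -0.6, -5.6]
gripper_width: 42.5
grasp_force: 52.7
```

Emit:
move_arm(
  commands=[0,0,0.1,0,1,0,0,0.1,0,1],
)

```text
time_s: 10.0
tool_pos: [546.9, -201.9, 40.2]
tool_rot: [-0.0, 0.748, 0.663, -0.0]
force: [0.3, 0.7, -4.6]
gripper_width: 42.8
grasp_force: 52.7
```

Emit:
move_arm(
  commands=[0,0,0.1,0,1,0,0,0.1,0,1],
)

```text
time_s: 10.25
tool_pos: [547.1, -201.9, 39.5]
tool_rot: [0.0, 0.748, 0.663, 0.0]
force: [0.3, 0.3, -3.7]
gripper_width: 42.8
grasp_force: 53.0
```

Emit:
move_arm(
  commands=[0,0,0.1,0,1,0,0,0.1,0,1],
)

```text
time_s: 10.5
tool_pos: [547.3, -202.0, 39.2]
tool_rot: [0.0, 0.748, 0.664, 0.0]
force: [-1.5, 0.3, 0.4]
gripper_width: 42.7
grasp_force: 53.0
```

```bash
python3 -c "
from h import *
rel(545.8,-202.4,38.5,82.75);print(sense()['torque'],sense()['force'])"
```

```text
t 10.5 pos [ 547.3 -202.    39.2] yaw 83.16 F [-1.5  0.3  0.4] w 42.7 REL cm [-0.05 -0.15  0.07] turn 0.007
[0.12663064 0.29342578 0.32048576] [-1.52277163  0.2981434   0.41618006]
```

Emit:
move_arm(
  commands=[0,0,0.05,0,1,0,0,0.1,0,1,0,0,0.1,0,1],
)

```text
time_s: 10.88
tool_pos: [547.4, -202.1, 39.1]
tool_rot: [0.001, 0.748, 0.664, 0.0]
force: [-4.0, 1.1, 6.3]
gripper_width: 42.5
grasp_force: 53.6
```

```bash
python3 -c "
from h import *
rel(545.8,-202.4,38.5,82.75);print(sense()['torque'],sense()['force'])"
```

```text
t 10.88 pos [ 547.4 -202.1   39.1] yaw 83.15 F [-4.   1.1  6.3] w 42.5 REL cm [-0.05 -0.15  0.06] turn 0.007
[0.38863974 0.68991786 0.36000312] [-3.96630293  1.10190512  6.28118286]
```

Emit:
move_arm(
  commands=[0,-0.05,0,0,1,0,-0.1,0,-0.005,1,0,-0.1,0,-0.005,1],
)

```text
time_s: 11.25
tool_pos: [547.2, -202.0, 38.9]
tool_rot: [0.001, 0.747, 0.665, 0.001]
force: [-1.2, 2.5, 7.0]
gripper_width: 42.9
grasp_force: 53.7
```

```bash
python3 -c "
from h import *
rel(545.8,-202.4,38.5,82.75);print(sense()['torque'],sense()['force'])"
```

```text
t 11.25 pos [ 547.2 -202.    38.9] yaw 83.42 F [-1.2  2.5  7. ] w 42.9 REL cm [-0.05 -0.13  0.04] turn 0.012
[0.31717133 0.29400693 0.22811537] [-1.24317927  2.48484809  7.01050603]
```

Emit:
move_arm(
  commands=[0,0,0.05,0,1,0,0,0.08,0,1,0,0,0.08,0,1],
)

```text
time_s: 11.62
tool_pos: [547.2, -202.0, 38.8]
tool_rot: [0.001, 0.747, 0.665, 0.001]
force: [-2.6, 2.1, 8.4]
gripper_width: 42.8
grasp_force: 54.0
```

```bash
python3 -c "
from h import *
rel(545.8,-202.4,38.5,82.75);print(sense()['torque'],sense()['force'])"
```

```text
t 11.62 pos [ 547.2 -202.    38.8] yaw 83.42 F [-2.6  2.1  8.4] w 42.8 REL cm [-0.05 -0.13  0.03] turn 0.012
[0.41901706 0.55549749 0.25002493] [-2.64233281  2.13726619  8.41467456]
```

Emit:
move_arm(
  commands=[0,0,0,0,0.3,0,0,0,0,-0.2,0,0,-0.1,0,-0.2,0,0,-0.15,0,-0.2,0,0,-0.15,0,-0.2],
  force=20,
)

```text
time_s: 12.25
tool_pos: [545.9, -201.8, 37.7]
tool_rot: [-0.0, 0.747, 0.665, -0.0]
force: [-0.7, 1.1, -0.4]
gripper_width: 51.6
grasp_force: 0.0
```

Run:
```python
from h import *
rel(545.8,-202.4,38.5,82.75);print(sense()['torque'],sense()['force'])
for c in ["scene","side"]:
    im=get_image(c); x=im["color"][230:410,90:370] if c=="scene" else im["color"][70:260,190:340]
    f=2 if c=="scene" else 1.9; x=cv2.resize(x,None,fx=f,fy=f,interpolation=cv2.INTER_CUBIC); cv2.imwrite(f"/tmp/{c}.png",x)
a,b=cv2.imread("/tmp/scene.png"),cv2.imread("/tmp/side.png"); H=min(len(a),len(b))
cv2.imwrite("pics/bed.png",np.hstack([a[:H],b[:H]])[:600,:800,::-1])
```

```text
t 12.25 pos [ 545.9 -201.8   37.7] yaw 83.4 F [-0.7  1.1 -0.4] w 51.6 REL cm [-0.06 -0.01 -0.08] turn 0.011
[-0.00578723  0.0137514  -0.01182249] [-0.71045555  1.13089885 -0.38599955]
```

View pics/bed.png

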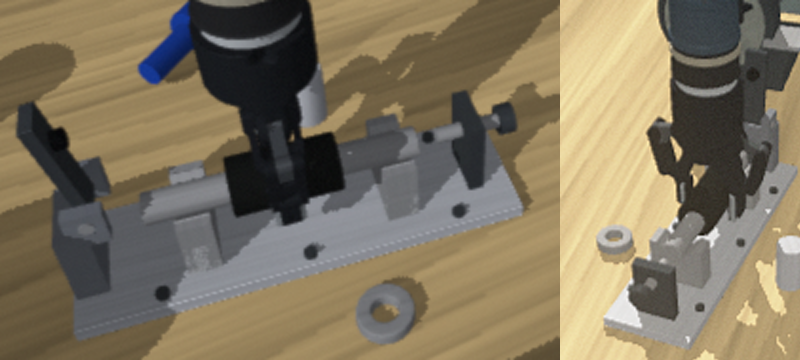

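The picture shows the roller bedded in both V's with a gap to the screw tip. The gripper is open around the drum, and the bearing and offcut are untouched. I'll regrip lightly and slide.

Emit:
move_arm(
  commands=[0,0.1,-0.1,0,-0.2,0,0.1,-0.1,0,0.3,0,0.1,-0.1,0,1,0,0.1,-0.1,0,1,0,0.1,-0.1,0,1],
  force=25,
)

```text
time_s: 12.98
tool_pos: [546.8, -201.9, 39.4]
tool_rot: [-0.0, 0.747, 0.665, -0.0]
force: [-2.4, 1.2, 3.9]
gripper_width: 43.8
grasp_force: 25.8
```

Run:
```python
from h import *
rel(545.8,-202.4,38.5,82.75);print(sense()['torque'],sense()['force'])
```

```text
t 12.97 pos [ 546.8 -201.9   39.4] yaw 83.4 F [-2.4  1.2  3.9] w 43.8 REL cm [-0.06 -0.1   0.09] turn 0.011
[ 0.16347678  0.55477414 -0.17068788] [-2.41927576  1.16751994  3.85717701]
```

Emit:
move_arm(
  commands=[0.2,-0.05,-0.08,0,1,0.4,-0.05,-0.08,0,1,0.6,-0.05,-0.08,0,1,0.8,-0.05,-0.08,0,1,1.0,-0.05,-0.08,0,1],
)

```text
time_s: 13.6
tool_pos: [548.0, -191.5, 39.6]
tool_rot: [0.0, 0.746, 0.665, 0.0]
force: [2.5, -1.4, -2.7]
gripper_width: 43.2
grasp_force: 25.8
```

```bash
cat > p.py <<'E'
from h import *
s=sense(); u=np.array([.1262,.992,0]); d=s["tool_pos"]-np.array([547,-191.5,0])
print("jig y",round(d@u,2),"x",round(d@np.array([.992,-.126,0]),2),"z",round(s["tool_pos"][2],1),"F along",round(s["force"]@u,2),"F",np.round(s["force"],1),"T",np.round(s["torque"],2),"w",s["gripper_width"].round(1))
E
python3 p.py
```

```text
Traceback (most recent call last):
  File "p.py", line 3, in <module>
    print("jig y",round(d@u,2),"x",round(d@np.array([.992,-.126,0]),2),"z",round(s["tool_pos"][2],1),"F along",round(s["force"]@u,2),"F",np.round(s["force"],1),"T",np.round(s["torque"],2),"w",s["gripper_width"].round(1))
                                                                                                                                                                                                ^^^^^^^^^^^^^^^^^^^^^^^^
AttributeError: 'float' object has no attribute 'round'
```

Emit:
move_arm(
  commands=[0.1,0,0.03,0,1,0.2,0,0.03,0,1,0.2,0,0.03,0,1],
)

```text
time_s: 13.98
tool_pos: [548.2, -189.7, 39.6]
tool_rot: [0.0, 0.746, 0.665, 0.0]
force: [2.1, -1.8, -3.4]
gripper_width: 43.4
grasp_force: 25.8
```

Emit:
move_arm(
  commands=[0.1,0,0,0,1,0.2,0,0,0,1,0.2,0,0,0,1],
)

```text
time_s: 14.35
tool_pos: [548.3, -187.9, 39.7]
tool_rot: [0.0, 0.747, 0.665, 0.0]
force: [2.2, -2.4, -3.5]
gripper_width: 43.6
grasp_force: 25.8
```

```bash
sed -i 's/s\["gripper_width"\].round(1)/s["gripper_width"]/' p.py; python3 p.py
```

```text
jig y 3.76 x 0.83 z 39.7 F along -2.08 F [ 2.2 -2.4 -3.5] T [-0.38 -0.56 -0.07] w 43.59294833027473
```

Emit:
move_arm(
  commands=[0.1,0.04,0.04,0,1,0.2,0.04,0.06,0,1,0.2,0.04,0.06,0,1],
)

```text
time_s: 14.72
tool_pos: [548.7, -186.6, 39.4]
tool_rot: [0.001, 0.747, 0.665, -0.0]
force: [1.4, -4.6, 0.2]
gripper_width: 42.8
grasp_force: 26.0
```

Emit:
move_arm(
  commands=[0.1,0,0,0,1,0.15,0,0,0,1,0.15,0,0,0,1],
)

```text
time_s: 15.1
tool_pos: [548.9, -185.5, 39.4]
tool_rot: [0.001, 0.747, 0.665, -0.001]
force: [0.4, -6.3, 0.9]
gripper_width: 43.2
grasp_force: 26.1
```

```bash
python3 p.py
```

```text
jig y 6.17 x 1.13 z 39.4 F along -6.23 F [ 0.4 -6.3  0.9] T [-1.17 -0.05 -0.13] w 43.17150982817263
```

Emit:
move_arm(
  commands=[0.05,0,0,0,1,0.1,0,0,0,1,0.1,0,0,0,1],
)

```text
time_s: 15.48
tool_pos: [548.9, -185.6, 39.4]
tool_rot: [0.001, 0.747, 0.665, -0.002]
force: [0.1, -8.1, 0.0]
gripper_width: 43.0
grasp_force: 26.0
```

Emit:
move_arm(
  commands=[0.05,0,0,0,1,0.1,0,0,0,1,0.1,0,0,0,1],
)

```text
time_s: 15.85
tool_pos: [548.9, -185.5, 39.4]
tool_rot: [0.002, 0.747, 0.665, -0.002]
force: [-1.4, -10.0, -0.1]
gripper_width: 43.3
grasp_force: 26.0
```

```bash
python3 p.py
```

```text
jig y 6.15 x 1.11 z 39.4 F along -10.09 F [ -1.4 -10.   -0.1] T [-1.94  0.06  0.02] w 43.34838108583936
```

Travel stopped at jig y ≈ 6.2 while the force rose to 10 N, so the shaft is on the screw. Releasing now and lifting away.

Emit:
move_arm(
  commands=[0,0,0,0,0.3,0,0,0,0,-0.5,-0.2,0,0,0,-1,-0.2,0,0,0,-1,-0.2,0,-1,0,-1],
)

```text
time_s: 16.48
tool_pos: [547.8, -183.5, 48.0]
tool_rot: [-0.002, 0.746, 0.666, -0.0]
force: [0.8, 0.3, 0.1]
gripper_width: 85.5
grasp_force: 0.0
```

Emit:
move_arm(
  commands=[0,0,-5,0,-1,0,0,-10,0,0,-4,0,-15,0,1,-9,0,-19,0,1,-14,0,-21,0,1],
)

```text
time_s: 17.1
tool_pos: [533.7, -324.7, 263.5]
tool_rot: [0.003, 0.746, 0.666, 0.001]
force: [2.1, 0.1, -0.2]
gripper_width: 12.0
grasp_force: 0.0
```

Run:
```python
from h import *
import runpy; runpy.run_path("p.py")
im=get_image("wrist"); save(im,"w5"); print(np.round(im["extrinsics"],3).tolist())
c=get_image("scene"); x=cv2.resize(c["color"][270:400,90:370],(800,371),interpolation=cv2.INTER_CUBIC)
cv2.imwrite("pics/c5.png",np.vstack([x,cv2.resize(im["color"][:,:,:],(305,229)) if 0 else x[:1]])[:,:,::-1])
for t in ["clamp_end","clamp","stop"]:
  for n in ["scene","side"]:
    for r in look_for(t,n)[:1]: print(t,n,np.round(r["xyz"]),round(r["confidence"],2))
```

```text
jig y -133.77 x 3.57 z 263.5 F along 0.33 F [ 2.1  0.1 -0.2] T [ 0.04 -0.01 -0.02] w 11.988808175117867
[[0.993, 0.111, 0.025, 540.472], [-0.114, 0.958, 0.263, -259.13], [0.005, -0.264, 0.965, 405.669], [0.0, 0.0, 0.0, 1.0]]
clamp_end scene [ 532. -338.  141.] 0.66
clamp_end side [ 529. -329.  131.] 0.82
clamp scene [ 541. -337.  140.] 0.93
clamp side [ 533. -334.  130.] 0.87
stop scene [572. -65.  65.] 0.7
stop side [562. -52.  66.] 0.77
```

View pics/c5.png

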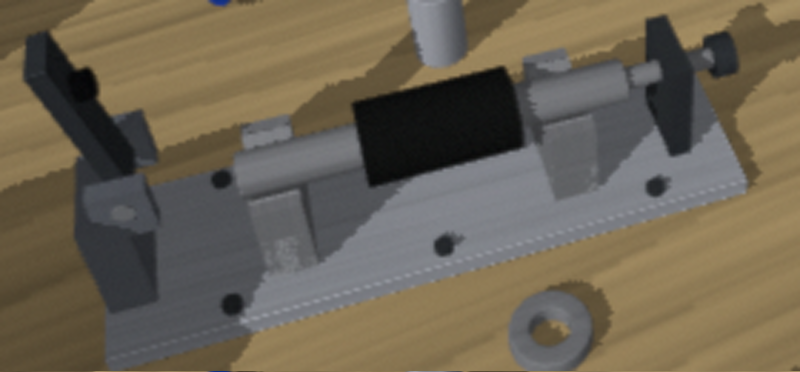

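The roller's end bears on the screw tip at (630,78), and the plate and bearing are unchanged. The hold-down arm is upright at the left. Next, go round behind the arm with shut fingers.

Emit:
move_arm(
  commands=[-5,-0.3,0,0,1,-5.1,-0.3,0,0,1,-5.1,-0.3,5,0,1,-5.1,-0.3,10.5,0,1,-5.1,-0.3,10.5,0,1],
)

```text
time_s: 18.12
tool_pos: [519.0, -367.6, 144.2]
tool_rot: [-0.01, 0.746, 0.666, -0.001]
force: [-0.0, 1.0, 0.0]
gripper_width: -0.0
grasp_force: 0.0
```

Run:
```python
from h import *
import runpy; runpy.run_path("p.py"); get_image("wrist"); runpy.run_path("p.py")
for n in ["scene","side"]:
    for r in look_for("clamp_end",n)[:1]: print(n,np.round(r["xyz"]),round(r["confidence"],2))
for a in np.arange(1.8,-.01,-.15):
    r=72; print(round(a,2),"corner->TCP jig y",round(-138+r*np.cos(a)-5*np.sin(a)-11,1),"z",round(84+r*np.sin(a)+5*np.cos(a),1))
```

```text
jig y -178.18 x -5.54 z 144.2 F along 0.95 F [-0.  1.  0.] T [ 0.    0.03 -0.05] w -0.037766557611485174
jig y -180.63 x -2.34 z 150.0 F along 0.04 F [-0.1  0.1  1.6] T [-0.09 -0.03  0.01] w 0.19866100659583769
scene [ 532. -338.  141.] 0.66
side [ 529. -329.  131.] 0.82
1.8 corner->TCP jig y -170.2 z 153.0
1.65 corner->TCP jig y -159.7 z 155.4
1.5 corner->TCP jig y -148.9 z 156.2
1.35 corner->TCP jig y -138.1 z 155.3
1.2 corner->TCP jig y -127.6 z 152.9
1.05 corner->TCP jig y -117.5 z 148.9
0.9 corner->TCP jig y -108.2 z 143.5
0.75 corner->TCP jig y -99.7 z 136.7
0.6 corner->TCP jig y -92.4 z 128.8
0.45 corner->TCP jig y -86.3 z 119.8
0.3 corner->TCP jig y -81.7 z 110.1
0.15 corner->TCP jig y -78.6 z 99.7
0.0 corner->TCP jig y -77.0 z 89.0
```

Emit:
move_arm(
  commands=[1.1,0.1,-0.2,0,1,2.1,0.2,-0.4,0,1,3.2,0.25,-0.5,0,1,4.3,0.3,-0.4,0,1,5.3,0.3,-0.2,0,1],
)

```text
time_s: 18.9
tool_pos: [533.7, -321.0, 156.5]
tool_rot: [0.001, 0.747, 0.665, 0.0]
force: [1.1, -2.9, 1.9]
gripper_width: -0.1
grasp_force: 1.5
```

```bash
python3 p.py
```

```text
jig y -130.1 x 3.15 z 156.5 F along -2.76 F [ 1.1 -2.9  1.9] T [-0.54 -0.26 -0.08] w -0.06492014526486273
```

Emit:
move_arm(
  commands=[1.05,-0.1,0.3,0,1,2.0,-0.2,0.85,0,1,2.8,-0.2,1.5,0,1,3.6,-0.2,2.3,0,1,4.2,-0.2,3.2,0,1],
)

```text
time_s: 19.52
tool_pos: [535.7, -278.4, 123.2]
tool_rot: [-0.001, 0.746, 0.665, 0.0]
force: [0.8, -0.0, 4.4]
gripper_width: -0.4
grasp_force: 1.5
```

```bash
python3 p.py
```

```text
jig y -87.67 x -0.22 z 123.2 F along 0.07 F [ 0.8 -0.   4.4] T [ 0.09 -0.16 -0.04] w -0.448775856708091
```

Emit:
move_arm(
  commands=[0.6,0,0.8,0,1,1.0,0,1.4,0,1,1.4,0,2.0,0,1,1.5,0,2.5,0,1,1.5,0,2.7,0,1],
)

```text
time_s: 20.15
tool_pos: [537.3, -264.1, 96.3]
tool_rot: [-0.001, 0.747, 0.665, 0.0]
force: [-0.5, 0.2, 2.7]
gripper_width: 0.1
grasp_force: 1.2
```

```bash
python3 p.py
```

```text
jig y -73.22 x -0.52 z 96.3 F along 0.12 F [-0.5  0.2  2.7] T [ 0.04  0.1  -0.01] w 0.0684943470675069
```

Moving on down slowly until the pad meets the shaft.

Emit:
move_arm(
  commands=[0.1,0,0.15,0,1,0.1,0,0.3,0,1,0.1,0,0.45,0,1,0.1,0,0.5,0,1],
)

```text
time_s: 20.65
tool_pos: [537.5, -263.4, 91.7]
tool_rot: [-0.0, 0.747, 0.665, 0.0]
force: [-2.0, 0.6, 3.3]
gripper_width: 0.4
grasp_force: 1.2
```

Emit:
move_arm(
  commands=[0,0,0.1,0,1,0,0,0.2,0,1,0,0,0.2,0,1],
)

```text
time_s: 21.02
tool_pos: [537.9, -263.5, 89.7]
tool_rot: [-0.0, 0.747, 0.665, 0.0]
force: [-0.5, 0.8, 0.4]
gripper_width: -0.1
grasp_force: 0.5
```

```bash
python3 p.py
```

```text
jig y -72.59 x 0.03 z 89.7 F along 0.73 F [-0.5  0.8  0.4] T [0.1  0.09 0.04] w -0.07627084272733234
```

Emit:
move_arm(
  commands=[0,0,0.1,0,1,0,0,0.15,0,1,0,0,0.15,0,1],
)

```text
time_s: 21.4
tool_pos: [538.0, -263.5, 89.4]
tool_rot: [0.0, 0.747, 0.665, 0.0]
force: [-2.5, 1.8, 5.8]
gripper_width: 0.3
grasp_force: 2.8
```

Emit:
move_arm(
  commands=[0,0,0.1,0,1,0,0,0.1,0,1],
)

```text
time_s: 21.65
tool_pos: [538.0, -263.5, 89.3]
tool_rot: [0.001, 0.746, 0.665, 0.0]
force: [-3.4, 1.7, 7.9]
gripper_width: -0.3
grasp_force: 4.2
```

Emit:
move_arm(
  commands=[0,0,0.08,0,1,0,0,0.15,0,1,0,0,0.15,0,1],
)

```text
time_s: 22.02
tool_pos: [538.1, -263.5, 89.3]
tool_rot: [0.001, 0.746, 0.665, 0.0]
force: [-5.6, 3.6, 12.8]
gripper_width: -0.1
grasp_force: 6.5
```

Emit:
move_arm(
  commands=[0,0,0.08,0,1,0,0,0.1,0,1,0,0,0.1,0,1],
)

```text
time_s: 22.4
tool_pos: [538.1, -263.5, 89.1]
tool_rot: [0.001, 0.746, 0.665, 0.001]
force: [-6.3, 4.9, 16.9]
gripper_width: 0.0
grasp_force: 8.0
```

Emit:
move_arm(
  commands=[0,0,0,0,1,0,0,-0.3,0,1,0,0,-1,0,1,0,0,-5,0,1,0,0,-10,0,1],
)

```text
time_s: 23.02
tool_pos: [536.8, -263.3, 183.5]
tool_rot: [-0.002, 0.747, 0.665, -0.001]
force: [1.0, -0.6, 0.4]
gripper_width: -0.3
grasp_force: 0.0
```

Emit:
move_arm(
  commands=[0,0,-4,0,1,-4,0,-8,0,1,-9,0,-10,0,1,-9,0,-10,0,1],
)

```text
time_s: 23.52
tool_pos: [527.4, -357.3, 285.7]
tool_rot: [0.002, 0.748, 0.664, -0.0]
force: [-0.2, 0.6, 0.1]
gripper_width: 0.0
grasp_force: 0.0
```

Run:
```python
from h import *
import runpy; runpy.run_path("p.py")
c=get_image("scene"); x=cv2.resize(c["color"][270:400,90:370],(800,371),interpolation=cv2.INTER_CUBIC)
cv2.imwrite("pics/c6.png",x[:,:,::-1])
```

```text
jig y -166.96 x 1.45 z 285.7 F along 0.55 F [-0.2  0.6  0.1] T [ 0.04 -0.03 -0.01] w 0.04473304217321637
```

View pics/c6.png

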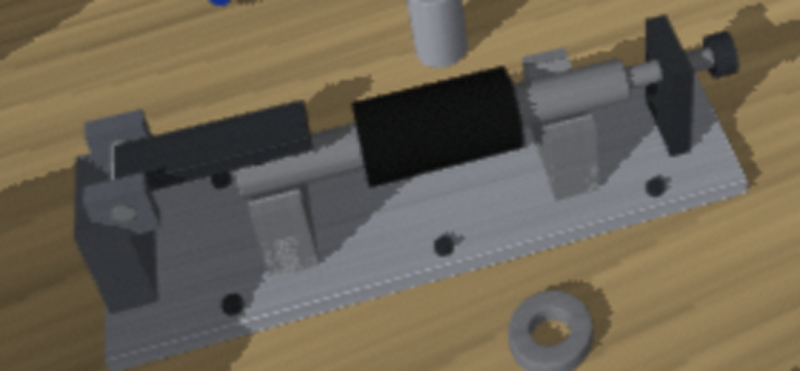

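The arm lies level on the shaft, the roller's end still touches the screw tip at (630,78), and the bearing and offcut are untouched.

```bash
python3 -c "
from plant import *
print(job_done())"
```

```text
the job is handed in; nothing more can be done
None
```

I bedded the roller in the V-blocks, slid it against the stop screw (10 N total push, under the 14 N limit) and clamped it with the hold-down arm (about 17 N). I then handed the job in at about 24 s, with the arm clear of everything and the bearing, offcut and wrench not touched; no verdict was shown.

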